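Tap the paint tins shut, smallest first

ROBOT

A 6-joint arm with a two-finger parallel gripper is mounted at the origin on the work surface. World frame = base frame: x ahead of the robot, y to its left, z up, the work surface at z = 0. Lengths are in m, angles in degrees, forces in N, time in s.
With the tool pointing down it reaches from about 0.4 to 0.825 m from the base axis. Payload 7 kg.
Tool frame: the origin (TCP) lies at the very end of the fingers, on their centre line; the grasp point (between the pads) lies 19 mm behind it (ctrl.pinch_z is the distance from the TCP to the grasp point, in m); z points along the fingers, x is the direction in which the jaws open and shut, and the axes are right-handed (so a half turn about z gives the same grasp; the last joint's range is limited). The gripper opens to 88 mm and grips with 3 to 60 N. Pads are 19 mm wide; open, the fingers measure 130 mm over their backs; the gripper's body (78 mm by 193 mm) begins 47 mm behind the grasp point.
Start: joints at [-53.68, 20.546, 0.682, 0, -70.136, -16.507], TCP at [0.229, -0.635, 0.227] pointing down, gripper open.
Joint ranges: [-176.03, 176.03], [-82.01, 121.73], [-58.28, 71.71], [-173.87, 95.51], [-174.79, -0.11], [-173.66, 173.66]. Speed limits (degrees/s): [136.94, 136.94, 172.46, 180, 180, 180].

INTERFACE

Orientations are given as [roll, pitch, yaw] about the fixed x, y, z axes, in that order (R = Rz(yaw) Ry(pitch) Rx(roll)).
In Python, from plant import ctrl gives the robot as it stands.
- The arm moves only by the tool carry_out, never from a script. Its argument "increments" is a list of rows, each a list of 7 numbers: the turn, a rotation vector about the world's x, y, z in degrees, then the shift along the world's x, y, z in mm, then the closure, from 0 (fully open) to 1 (shut). In form: [[ax, ay, az, dx, dy, dz, grip], ...]. A call has 1 to 20 rows; each row is the pose to reach, as a shift and turn from the pose commanded when the call began; what a row does not reach only later rows make up. A row lasts 1/8 s, in which the tool goes at most 62.5 mm and 10.7 degrees, less where a joint would pass 70% of its speed; a pose out of reach is approached as far as the arm can. A call with a gripper value outside its range is refused whole. The fingers move at their own pace and stop on an object; the grip force is fixed at half the most. Time passes only in rows, so rows that repeat a pose let the fingers close. It gives the time, the measured TCP pose, the force and the opening at its end, in the units of the state.
- ctrl.get_obs(): the state, without advancing time (a new reading comes with each control period).
- ctrl.snapshot(name): name is "side" or "top"; returns a dict with "pixels" (420x560x3 uint8, blue, green, red), "intrinsics" (3x3 intrinsics, pixels), "rvec" (rotation vector, rad) and "tvec" (3), from world to camera coordinates, as OpenCV has them. Camera axes: x right, y down, z forward; pixel columns grow to the right and rows downward; lengths in m; the calibration is good to about 2 mm. A picture is of the moment at which its call begins. There is no depth.
- ctrl.close_job(): hands the job in, once; it reports no verdict.
Trained networks look in a picture, given as the dict that the camera call returned (one of the last four; its "shot" number tells which), for a name from the list of things; names that differ only in an ending like _2 or _b are one class to them, and where a whole thing is asked for, a point or a joint stands for the part that bears it (a point fixed in the world has none). Each returns a list of dicts, best first, with "confidence" (0 to 1); they miss things now and then, are a little off and sometimes report something else, mostly with a low value. They report only what shows in the picture. A call takes as long as a camera call. They do not tell look-alikes from the thing itself.
- ctrl.search_frame(picture, label): "centre" ([x, y, z] in m, in world coordinates, good to about 4 mm: the middle of the surface that is visible of it).
- ctrl.outline_of(picture, label): "pixels" (420x560 bool, what is visible of it).
The state is a dict: "clock": time; "joint_pos": joint angles; "qvel": joint speeds; "tau": joint torques, N m; "tool_pos": TCP position; "orientation": TCP orientation; "force": force on the tool from outside, world axes, zero at the start; "moment": the same for the moment, N m; "opening": finger opening in m.
Only numpy, scipy, OpenCV 4.12 (cv2) and the standard library are available. Lean on these libraries where they do the work, as an engineer would, in place of code of your own. Each camera call takes 0.05 s, during which the arm holds its last target. There are 200 camera calls.

TASK

Shut three of the open paint tins with the fingertips, lightly pressing the rubber pad in the middle of each loose lid straight down until the lid is fully home on its tin: first the smallest round tin, then the square one, then the wide round one. Leave the tall narrow tin with the knobbed lid open. Nothing is to be picked up, tipped or pushed about, neither the tins nor the other things on the bench.

Things in the scene. Friction and masses are not known exactly. Their poses are not given: they have to be found in the camera images.
- tin_small: The smallest tin: round, bare metal with a white paper band, 66 mm diameter, 70 mm tall without its lid. Filled, about 0.35 kg. Loose on the bench. Origin at the centre of its underside, z up.
- top_small (a point): Centre of the flat upper face of the grey rubber press pad in the middle of this tin's lid (pad round, 36 mm across, 10 mm high; lid metal, round, 62 mm across, 4 mm thick): 94 mm above the bench when the lid is 10 mm proud and nothing touches it, 84 mm when the lid is fully home and let go. The pad is springy, 2 N per mm, and can be squashed 9 mm, so it yields about 1.5 mm before the lid moves.
- lid_small (a joint): Slide of the small tin's lid, in m: 0 = standing 10 mm proud of the tin, 0.010 = fully home on the tin's rim (hard stop). Starts between 0 and 0.002. Moves straight down under about 3 N, does not spring back, and stays where it is left.
- tin_square: The only square tin: bare metal with a white paper band, 74 x 74 mm, 90 mm tall without its lid, sides facing its x and y axes. Filled, about 0.6 kg. Loose on the bench. Origin at the centre of its underside, z up.
- top_square (a point): Centre of the flat upper face of the grey rubber press pad in the middle of this tin's lid (pad round, 36 mm across, 10 mm high; lid metal, square, 70 x 70 mm, 4 mm thick): 114 mm above the bench when the lid is 10 mm proud and nothing touches it, 104 mm when the lid is fully home and let go. The pad is springy, 2 N per mm, and can be squashed 9 mm, so it yields about 1.5 mm before the lid moves.
- lid_square (a joint): Slide of the square tin's lid, in m: 0 = standing 10 mm proud of the tin, 0.010 = fully home on the tin's rim (hard stop). Starts between 0 and 0.002. Moves straight down under about 3 N, does not spring back, and stays where it is left.
- tin_wide: The wide low round tin: bare metal with a white paper band, 104 mm diameter, 78 mm tall without its lid. Filled, about 0.8 kg. Loose on the bench. Origin at the centre of its underside, z up.
- top_wide (a point): Centre of the flat upper face of the grey rubber press pad in the middle of this tin's lid (pad round, 36 mm across, 10 mm high; lid metal, round, 100 mm across, 4 mm thick): 102 mm above the bench when the lid is 10 mm proud and nothing touches it, 92 mm when the lid is fully home and let go. The pad is springy, 2 N per mm, and can be squashed 9 mm, so it yields about 1.5 mm before the lid moves.
- lid_wide (a joint): Slide of the wide tin's lid, in m: 0 = standing 10 mm proud of the tin, 0.010 = fully home on the tin's rim (hard stop). Starts between 0 and 0.002. Moves straight down under about 3 N, does not spring back, and stays where it is left.
- tin_tall: The tall narrow round tin, to be left open: bare metal with a white paper band, 72 mm diameter, 104 mm tall without its lid, a black knob on its lid. Filled, about 0.55 kg. Loose on the bench. Origin at the centre of its underside, z up.
- top_tall (a point): Top of the black knob (22 mm wide, 18 mm above the lid) on the tall tin's 68 mm lid: 136 mm above the bench when the lid is 10 mm proud. Not to be pressed.
- lid_tall (a joint): Slide of the tall tin's lid, in m: 0 = standing 10 mm proud of the tin, 0.010 = fully home on the tin's rim (hard stop). Starts between 0 and 0.002. Moves straight down under about 3 N, does not spring back, and stays where it is left.
- solvent_bottle: Clear plastic bottle with white cap, 56 mm diameter, 130 mm tall. Loose bystander, to be left alone; origin at the centre of its underside.
- squeeze_bottle: White plastic bottle with a narrow black cap, 60 mm diameter, 115 mm tall. Loose bystander, to be left alone; origin at the centre of its underside.
- mixing_cup: Empty white plastic cup, 60 mm across the rim, 60 mm tall. Loose bystander, to be left alone; origin at the centre of its underside.
- sample_jar: Glass jar with black lid, 50 mm diameter, 60 mm tall. Loose bystander, to be left alone; origin at the centre of its underside.
- spray_bottle: White plastic bottle with black cap, 64 mm diameter, 170 mm tall. Loose bystander, to be left alone; origin at the centre of its underside.
- spatula: Spatula lying on the bench, 200 mm long. Loose bystander, to be left alone; origin at about its middle, on its underside.
- opener: Screwdriver used as a tin opener, lying on the bench, 180 mm long. Loose bystander, to be left alone; origin at about its middle, on its underside.
Things that resemble listed ones, but are neither listed nor needed, are in the scene too. Leave any yellow look-alike of the tin_square alone. Leave any pink look-alike of the tin_wide alone.

How it is judged:
By the outcome, as a careful person would: the job done as asked, in the order asked, and still so for the second after the job is handed in, with the robot touching nothing.
It also fails if it takes over 48 s, if anything falls off the work surface, if the arm or the gripper's body presses on something with over 40 N, if the wrist force passes 120 N, or if a joint passes its speed limit or range.

## Working session

There is one attempt and no reset: what is moved stays moved. The work goes in short steps, Python scripts to look and compute and a tool call to move; the robot and the scene stay as the last step left them, time stands still between calls to the robot, and variables do not carry over. Pictures are saved under pics/ and viewed, about 8 in all and at most 12, crops included, and the job is handed in when it is done.

Besides the shell and the picture viewer there is one more tool, called after "Emit:" by a JSON object that holds its "name" and its "arguments". carry_out: Moves the arm, as the interface text tells. Its arguments: {"type":"object","properties":{"increments":{"type":"array"}},"required":["increments"]}

```bash
mkdir -p pics; python3 - <<'E'
from plant import ctrl
import cv2
o=ctrl.get_obs();print(o)
for n in("top","side"):
    s=ctrl.snapshot(n);cv2.imwrite(f"pics/{n}0.png",s["pixels"])
    print(n,s["intrinsics"],s["rvec"],s["tvec"])
    for l in["top_small","top_square","top_wide","top_tall","tin_small","tin_square","tin_wide","tin_tall","solvent_bottle","squeeze_bottle","mixing_cup","sample_jar","spray_bottle","spatula","opener"]:
        print(l,[(d["centre"],round(d["confidence"],2)) for d in ctrl.search_frame(s,l)])
print(ctrl.get_obs()["clock"])
E
```

```text
{'clock': 0.0, 'joint_pos': array([-5.36819255e+01,  2.05919719e+01,  6.33578983e-01, -2.01099460e-02,
       -7.01344711e+01, -1.65059350e+01]), 'qvel': array([ 0.0140561 ,  0.0203261 ,  0.06180266, -0.05961673, -0.0185713 ,
       -0.01423234]), 'tau': array([-1.57304956e-03, -5.82706189e+01,  2.93056744e+01,  6.99699908e+00,
        6.69073634e-03, -1.86061334e-04]), 'tool_pos': array([ 0.2285845 , -0.63460393,  0.22561517]), 'orientation': array([-1.79991739e+02, -9.44086314e-02,  1.09805284e+02]), 'force': array([-0.50768215,  1.00636877, -0.5804575 ]), 'moment': array([-0.02741681, -0.03135964,  0.02838363]), 'opening': 0.087423787654588}
top [[499.70030014   0.         277.10150807]
 [  0.         499.70030014 212.13058025]
 [  0.           0.           1.        ]] [ 2.16750338 -2.14141209  0.14526502] [0.02194911 0.4902944  1.51847278]
top_small [([0.5484, 0.2697, 0.1181], 0.44)]
top_square [([0.4328, -0.2764, 0.1083], 0.67), ([0.6802, 0.1187, 0.0804], 0.3), ([0.3801, -0.0983, 0.0095], 0.24)]
top_wide [([0.3191, 0.1124, 0.0999], 0.55), ([0.5597, -0.0943, 0.0861], 0.34)]
top_
[... 1458 characters left out ...]
], 0.58), ([0.5459, 0.3018, 0.0878], 0.42)]
tin_wide [([0.4967, 0.1497, 0.0804], 0.82), ([0.6853, 0.1441, 0.066], 0.67), ([0.3227, 0.1397, 0.0767], 0.56), ([0.3753, -0.0781, 0.0415], 0.27)]
tin_tall [([0.5433, 0.3004, 0.0888], 0.78), ([0.4438, 0.5136, 0.0035], 0.36)]
solvent_bottle [([0.6909, -0.2367, 0.0658], 0.81), ([0.5594, -0.0725, 0.06], 0.29)]
squeeze_bottle [([0.6885, 0.1426, 0.0641], 0.79)]
mixing_cup [([0.3773, -0.0811, 0.041], 0.91)]
sample_jar [([0.3878, 0.2808, 0.0481], 0.85)]
spray_bottle [([0.6657, -0.3703, 0.0874], 0.79)]
spatula [([0.4462, 0.5152, 0.0068], 0.65)]
opener [([0.4106, -0.4646, 0.0152], 0.78), ([0.4301, -0.251, 0.0745], 0.73), ([0.6651, -0.3705, 0.0877], 0.3)]
1.6
```

View pics/top0.png

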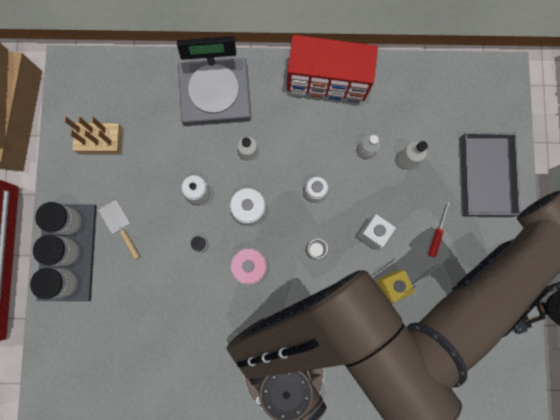

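View pics/side0.png

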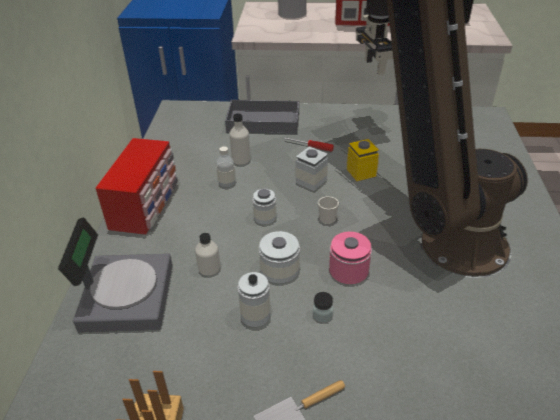

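```bash
cat > h.py <<'E'
import numpy as np, cv2
from plant import ctrl
def ray(s,uv,z):
    R=cv2.Rodrigues(s["rvec"])[0]; c=-R.T@np.ravel(s["tvec"])
    d=R.T@np.linalg.inv(s["intrinsics"])@[*uv,1]
    return (c+d*(z-c[2])/d[2])[:2]
def px(s,p): return cv2.projectPoints(np.array([p],float),s["rvec"],s["tvec"],s["intrinsics"],None)[0].ravel()
E
python3 - <<'E'
from h import *
G={"small":(.560,-.088,.093),"square":(.430,-.265,.113),"wide":(.500,.119,.101)}
tiles=[]
for n in("top","side"):
    s=ctrl.snapshot(n)
    for k,p in G.items():
        u=px(s,p).round().astype(int)
        im=s["pixels"][u[1]-24:u[1]+24,u[0]-24:u[0]+24]
        g=cv2.cvtColor(im,cv2.COLOR_BGR2GRAY)
        # pad = dark blob containing/nearest the window centre, inside the bright lid
        w=g[14:34,14:34]; t,_=cv2.threshold(w,0,255,cv2.THRESH_OTSU)
        m=((g<t)*255).astype(np.uint8)
        N,L,S,C=cv2.connectedComponentsWithStats(m,connectivity=4)
        i=min((i for i in range(1,N) if S[i,4]>20),key=lambda i:np.hypot(*(C[i]-24)))
        c=C[i]+u-24
        print(n,k,"guess px",u,"pad px",c.round(1),"area",S[i,4],S[i,:4],"xy",ray(s,c,p[2]).round(4))
        v=cv2.resize(im,(192,192),interpolation=cv2.INTER_CUBIC); cv2.circle(v,tuple(int(a) for a in (C[i]+.5)*4),3,(0,0,255),-1)
        tiles.append(v)
cv2.imwrite("pics/t1.png",np.vstack([np.hstack(tiles[:3]),np.hstack(tiles[3:])]))
E
```

```text
top small guess px [316 187] pad px [315.3 186.5] area 1961 [ 0  0 48 48] xy [ 0.5611 -0.0856]
top square guess px [377 230] pad px [375.6 229.3] area 1728 [ 0  0 48 48] xy [ 0.4321 -0.261 ]
top wide guess px [247 205] pad px [246.9 204.4] area 109 [19 18 11 12] xy [0.503 0.118]
side small guess px [265 193] pad px [264.6 192.3] area 2175 [ 0  0 48 48] xy [ 0.5607 -0.0915]
side square guess px [312 154] pad px [311.8 153.5] area 1966 [ 0  0 48 48] xy [ 0.4312 -0.2659]
side wide guess px [281 241] pad px [278.6 242.5] area 136 [15 20 14 12] xy [0.5049 0.1238]
```

View pics/t1.png

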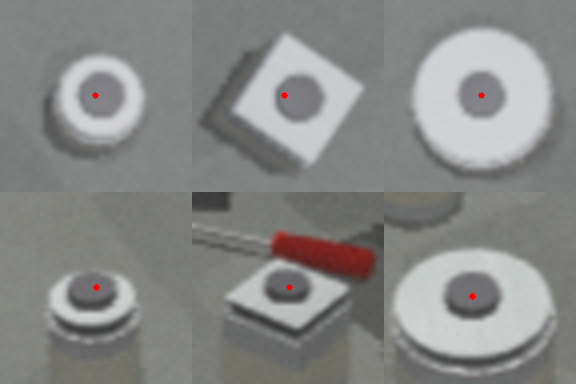

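```bash
python3 - <<'E'
from h import *
P={"top":{"small":(316.8,186),"square":(379.2,229.6),"wide":(246.9,204.4)},"side":{"small":(263.5,191.5),"square":(311.5,152),"wide":(278.5,241.3)}}
Z=dict(small=.093,square=.113,wide=.101)
for n in P:
    s=ctrl.snapshot(n)
    for k in Z: print(n,k,ray(s,P[n][k],Z[k]).round(4))
print(ctrl.get_obs()["tool_pos"])
E
```

```text
top small [ 0.5626 -0.0902]
top square [ 0.4314 -0.2716]
top wide [0.5029 0.118 ]
side small [ 0.5641 -0.095 ]
side square [ 0.4322 -0.2738]
side wide [0.5054 0.1192]
[ 0.22875669 -0.63504173  0.22656788]
```

Emit:
{"name": "carry_out", "arguments": {"increments": [[0,0,0,20,33,0,1],[0,0,0,45,73,0,1],[0,0,0,72,117,0,1],[0,0,0,99,161,0,1],[0,0,0,126,205,0,1],[0,0,0,153,249,0,1],[0,0,0,180,293,0,1],[0,0,0,207,337,0,1],[0,0,0,234,381,0,1],[0,0,0,261,425,0,1],[0,0,0,288,469,0,1],[0,0,0,310,505,-20,1],[0,0,0,326,530,-50,1],[0,0,0,334,543,-80,1],[0,0,0,334,543,-97,1],[0,0,0,334,543,-97,1],[0,0,0,334,543,-97,1],[0,0,0,334,543,-97,1]]}}

```text
clock: 4.05
tool_pos: [0.5633, -0.0922, 0.1307]
orientation: [179.9, 0.0, 109.8]
force: [-0.0, 0.1, -0.1]
opening: 0.0006
```

```bash
python3 - <<'E'
from h import *
t=[]
for n in("top","side"):
    s=ctrl.snapshot(n);o=ctrl.get_obs()
    p=o["tool_pos"];u=px(s,[.563,-.0925,.093]).round().astype(int)
    im=s["pixels"][u[1]-50:u[1]+50,u[0]-50:u[0]+50]
    v=cv2.resize(im,(400,400),interpolation=cv2.INTER_CUBIC)
    for q,c in((p,(0,0,255)),((p[0],p[1],.093),(0,255,0))):
        cv2.circle(v,tuple(int(a) for a in (px(s,q)-u+50.5)*4),3,c,-1)
    t.append(v)
print(p,o["orientation"],o["force"],o["opening"],o["clock"])
cv2.imwrite("pics/s1.png",np.hstack(t))
E
```

```text
[ 0.56310613 -0.09218132  0.13044088] [1.79916963e+02 1.74424478e-02 1.09796344e+02] [ 0.15830637 -0.26204293 -1.10568631] 0.00041530916183763513 4.15
```

View pics/s1.png

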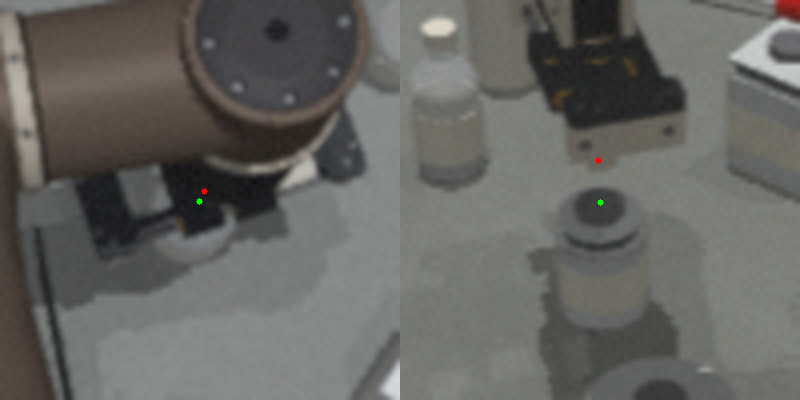

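Side view: the fingertip, projected to pad height (600,202), falls on the small tin's pad centre. I'll go down gently.

Emit:
{"name": "carry_out", "arguments": {"increments": [[0,0,0,0,0,-12,1],[0,0,0,0,0,-24,1],[0,0,0,0,0,-32,1],[0,0,0,0,0,-35,1],[0,0,0,0,0,-37,1],[0,0,0,0,0,-39,1],[0,0,0,0,0,-41,1],[0,0,0,0,0,-43,1],[0,0,0,0,0,-43,1],[0,0,0,0,0,-43,1]]}}

```text
clock: 5.4
tool_pos: [0.5629, -0.092, 0.0866]
orientation: [180.0, 0.0, 109.8]
force: [-1.5, -0.3, 0.6]
opening: 0.0006
```

Emit:
{"name": "carry_out", "arguments": {"increments": [[0,0,0,0,0,-1,1],[0,0,0,0,0,-2,1],[0,0,0,0,0,-3,1],[0,0,0,0,0,-4,1],[0,0,0,0,0,-5,1],[0,0,0,0,0,-5,1],[0,0,0,0,0,-5,1]]}}

```text
clock: 6.28
tool_pos: [0.5629, -0.092, 0.0818]
orientation: [180.0, 0.0, 109.8]
force: [-2.7, -0.2, 4.7]
opening: 0.0002
```

```bash
cat > f.py <<'E'
from h import *
F=[];Z=[]
for i in range(4):
    s=ctrl.snapshot("side");o=ctrl.get_obs();F.append(o["force"]);Z.append(o["tool_pos"])
print(np.mean(F,0).round(2),np.std(F,0).round(2),np.mean(Z,0).round(4),o["clock"])
E
python3 f.py
```

```text
[-2.06 -0.29  5.18] [0.59 0.32 0.35] [ 0.5629 -0.092   0.0817] 6.475
```

Emit:
{"name": "carry_out", "arguments": {"increments": [[0,0,0,0,0,-1,1],[0,0,0,0,0,-2,1],[0,0,0,0,0,-2,1]]}}

```text
clock: 6.85
tool_pos: [0.5629, -0.092, 0.08]
orientation: [180.0, 0.0, 109.8]
force: [-3.3, 0.1, 8.3]
opening: 0.0003
```

```bash
python3 f.py
```

```text
[-2.92 -0.11  8.5 ] [0.6  0.59 0.64] [ 0.5629 -0.092   0.0801] 7.05
```

Force rose 3.3 N over 1.6 mm, which matches the pad's spring rate against a hard stop, so the lid is home. On to the square tin.

Emit:
{"name": "carry_out", "arguments": {"increments": [[0,0,0,0,0,5,1],[0,0,0,0,0,20,1],[0,0,0,0,0,50,1],[0,0,0,-10,-15,85,1],[0,0,0,-30,-42,95,1],[0,0,0,-55,-76,95,1],[0,0,0,-80,-110,95,1],[0,0,0,-105,-145,95,1],[0,0,0,-122,-168,90,1],[0,0,0,-131,-180,75,1],[0,0,0,-131,-180,60,1],[0,0,0,-131,-180,60,1],[0,0,0,-131,-180,60,1],[0,0,0,-131,-180,60,1]]}}

```text
clock: 8.8
tool_pos: [0.4325, -0.2717, 0.1399]
orientation: [180.0, 0.0, 109.9]
force: [-0.0, -1.2, 0.5]
opening: 0.0003
```

```bash
cat > v.py <<'E'
import sys
from h import *
a=[float(x) for x in sys.argv[2:5]]
s=ctrl.snapshot("side");o=ctrl.get_obs();p=o["tool_pos"]
t=[]
for c in (a,[.563,-.0925,.084]):
    u=px(s,c).round().astype(int)
    v=cv2.resize(s["pixels"][u[1]-40:u[1]+40,u[0]-40:u[0]+40],(400,400),interpolation=cv2.INTER_CUBIC)
    if c is a: 
        for q,k in((p,(0,0,255)),((p[0],p[1],a[2]),(0,255,0))): cv2.circle(v,tuple(int(b) for b in (px(s,q)-u+40.5)*5),3,k,-1)
    t.append(v)
print(p,o["force"],o["clock"]); cv2.imwrite(sys.argv[1],np.hstack(t))
E
python3 v.py pics/q1.png .432 -.2725 .113
```

```text
[ 0.43235149 -0.27175342  0.13992762] [0.7561799  0.40653042 0.26429272] 8.85
```

View pics/q1.png

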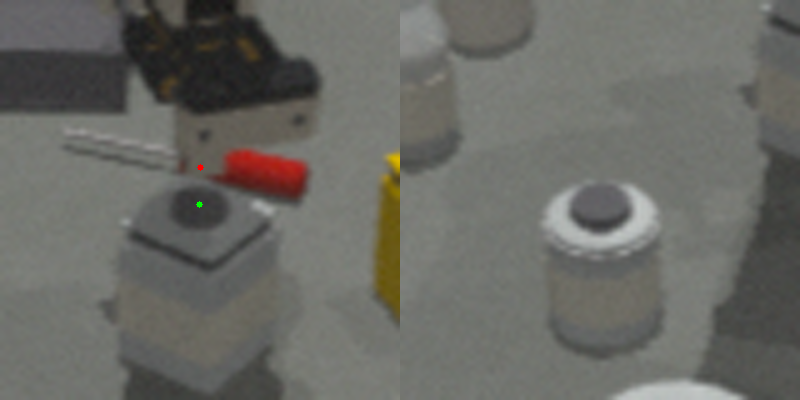

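Small lid is seated with no dark gap below it (right tile, 600,220). The square tin's pad sits under the tip (200,204). Pressing it.

Emit:
{"name": "carry_out", "arguments": {"increments": [[0,0,0,0,0,-10,1],[0,0,0,0,0,-20,1],[0,0,0,0,0,-24,1],[0,0,0,0,0,-26,1],[0,0,0,0,0,-28,1],[0,0,0,0,0,-30,1],[0,0,0,0,0,-32,1],[0,0,0,0,0,-34,1],[0,0,0,0,0,-36,1],[0,0,0,0,0,-37,1],[0,0,0,0,0,-38,1],[0,0,0,0,0,-38,1],[0,0,0,0,0,-38,1]]}}

```text
clock: 10.48
tool_pos: [0.4318, -0.2721, 0.1017]
orientation: [-180.0, 0.0, 109.8]
force: [-3.8, 1.3, 4.5]
opening: 0.0003
```

```bash
python3 f.py
```

```text
[-3.31  0.47  4.82] [0.66 0.32 0.44] [ 0.4317 -0.2721  0.1017] 10.675
```

Emit:
{"name": "carry_out", "arguments": {"increments": [[0,0,0,0,0,-1,1],[0,0,0,0,0,-2,1],[0,0,0,0,0,-2,1]]}}

```text
clock: 11.05
tool_pos: [0.4318, -0.2721, 0.1]
orientation: [180.0, 0.0, 109.8]
force: [-4.1, 1.7, 8.0]
opening: 0.0
```

```bash
python3 f.py
```

```text
[-4.23  0.92  8.09] [0.22 0.69 0.3 ] [ 0.4318 -0.2721  0.1   ] 11.25
```

Same stiff response, so the square lid is home. On to the wide tin.

Emit:
{"name": "carry_out", "arguments": {"increments": [[0,0,0,0,0,5,1],[0,0,0,0,0,20,1],[0,0,0,0,0,50,1],[0,0,0,3,15,80,1],[0,0,0,9,50,90,1],[0,0,0,17,90,90,1],[0,0,0,25,135,90,1],[0,0,0,33,180,90,1],[0,0,0,42,225,90,1],[0,0,0,50,270,90,1],[0,0,0,58,315,90,1],[0,0,0,65,355,80,1],[0,0,0,70,380,60,1],[0,0,0,72,390,40,1],[0,0,0,72,390,28,1],[0,0,0,72,390,28,1],[0,0,0,72,390,28,1],[0,0,0,72,390,28,1]]}}

```text
clock: 13.5
tool_pos: [0.5042, 0.1178, 0.1284]
orientation: [179.9, -0.0, 109.8]
force: [0.1, -0.1, -0.3]
opening: 0.0004
```

```bash
sed -i 's/\[.563,-.0925,.084\]/[.432,-.2725,.104]/' v.py; python3 v.py pics/w1.png .504 .1185 .101
```

```text
[0.5041226  0.11783361 0.12834328] [-0.48514739  0.71926299  0.09691854] 13.55
```

View pics/w1.png

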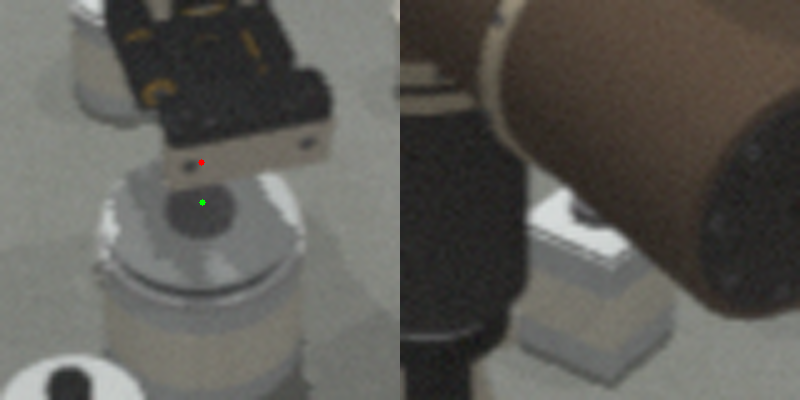

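Square lid seated, with no gap. The wide pad (200,207) is under the tip's projection.

Emit:
{"name": "carry_out", "arguments": {"increments": [[0,0,0,0,0,-10,1],[0,0,0,0,0,-20,1],[0,0,0,0,0,-24,1],[0,0,0,0,0,-26,1],[0,0,0,0,0,-28,1],[0,0,0,0,0,-30,1],[0,0,0,0,0,-32,1],[0,0,0,0,0,-34,1],[0,0,0,0,0,-36,1],[0,0,0,0,0,-37,1],[0,0,0,0,0,-38,1],[0,0,0,0,0,-38,1],[0,0,0,0,0,-38,1]]}}

```text
clock: 15.18
tool_pos: [0.5038, 0.118, 0.0897]
orientation: [180.0, 0.0, 109.8]
force: [-2.4, -0.4, 5.7]
opening: 0.0003
```

```bash
python3 f.py
```

```text
[-2.33 -0.66  4.97] [0.41 0.22 0.69] [0.5038 0.1179 0.0897] 15.375
```

Emit:
{"name": "carry_out", "arguments": {"increments": [[0,0,0,0,0,-1,1],[0,0,0,0,0,-2,1],[0,0,0,0,0,-2,1]]}}

```text
clock: 15.75
tool_pos: [0.5038, 0.118, 0.0879]
orientation: [180.0, 0.0, 109.8]
force: [-3.1, -0.3, 9.0]
opening: 0.0003
```

```bash
python3 f.py
```

```text
[-3.56 -0.98  8.73] [0.33 0.14 0.32] [0.5038 0.118  0.088 ] 15.95
```

Emit:
{"name": "carry_out", "arguments": {"increments": [[0,0,0,0,0,5,1],[0,0,0,0,0,20,1],[0,0,0,0,0,50,1],[0,0,0,0,0,90,1],[0,0,0,0,0,130,1],[0,0,0,0,-20,160,1],[0,0,0,0,-60,170,1],[0,0,0,0,-100,170,1],[0,0,0,-20,-150,170,1],[0,0,0,-40,-200,170,1],[0,0,0,-60,-250,170,1],[0,0,0,-80,-300,170,1],[0,0,0,-100,-350,170,1],[0,0,0,-120,-400,170,1],[0,0,0,-140,-450,170,1],[0,0,0,-160,-500,170,1],[0,0,0,-180,-550,170,1],[0,0,0,-180,-550,170,1],[0,0,0,-180,-550,170,1],[0,0,0,-180,-550,170,1]]}}

```text
clock: 18.45
tool_pos: [0.3243, -0.4313, 0.258]
orientation: [180.0, 0.0, 109.9]
force: [-0.5, -0.1, 0.1]
opening: 0.0004
```

```bash
python3 - <<'E'
from h import *
s=ctrl.snapshot("side");o=ctrl.get_obs();print(o["force"],o["tool_pos"],o["clock"])
cv2.imwrite("pics/end.png",cv2.resize(s["pixels"][100:350,180:420],(576,600),interpolation=cv2.INTER_CUBIC))
a=cv2.imread("pics/side0.png"); d=cv2.absdiff(a,s["pixels"]).max(2)
for k in ["tin_small","tin_square","tin_wide","tin_tall","solvent_bottle","squeeze_bottle","mixing_cup","sample_jar"]:
    print(k,[(d["centre"],round(d["confidence"],2)) for d in ctrl.search_frame(s,k)][:3])
E
```

```text
[ 0.1272837   0.59143053 -0.6471675 ] [ 0.32434786 -0.43121952  0.25800986] 18.5
tin_small [([0.559, -0.0711, 0.0555], 0.8)]
tin_square [([0.2721, -0.3024, 0.0723], 0.78), ([0.4307, -0.2506, 0.0667], 0.69)]
tin_wide [([0.4984, 0.1473, 0.0785], 0.98), ([0.322, 0.1418, 0.0779], 0.59), ([0.4299, -0.2653, 0.1054], 0.18)]
tin_tall [([0.5454, 0.3019, 0.0892], 0.86)]
solvent_bottle [([0.6905, -0.2408, 0.0652], 0.86), ([0.4988, 0.1476, 0.0778], 0.18)]
squeeze_bottle [([0.6873, 0.1403, 0.0668], 0.61)]
mixing_cup [([0.3752, -0.0785, 0.0408], 0.84), ([0.4318, -0.2631, 0.1022], 0.7)]
sample_jar [([0.3837, 0.2821, 0.0473], 0.68)]
```

View pics/end.png

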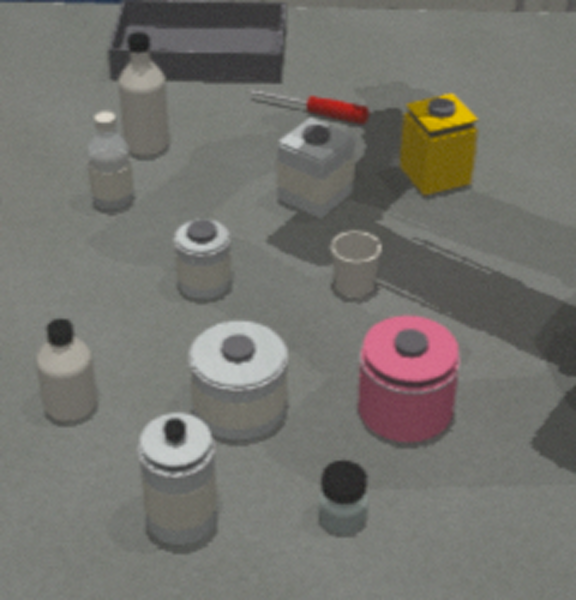

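The small (202,240), square (316,145) and wide (238,360) tins show no gap under their lids. The tall tin (178,455) and the yellow and pink look-alikes still show theirs. Nothing has moved.

```bash
python3 -c "
from plant import ctrl
print(ctrl.close_job())"
```

```text
the job is handed in; nothing more can be done
None
```

I pressed the small, square and wide tins shut in that order with closed fingertips, then moved the arm clear and handed the job in at about 19 s.

- **Lids home:** At the end of each press the upward force reached about 8 to 9 N. Over the last 2 mm it rose at about 2 N/mm, which is the pad's own stiffness against a hard stop. Pad height worked back from force and position came to about 84, 104 and 92 mm, as expected for closed lids.
- **Final picture:** No gap shows under the three lids. The tall tin and the yellow and pink look-alikes still stand open.
- **Nothing moved:** The positions of the tins and four of the bystanders I rechecked agree with the first look to within about 4 mm, which is the detector's accuracy. I checked the spray bottle and opener only by eye. The spatula was outside the final picture, but the arm never went near it.
- **Disagreements:** A sideways force of 2 to 4 N appeared during each press, though no tin visibly moved. My first automatic pad outlines failed for the small and square tins, so I read those centres off the enlarged picture, and confirmed them from close by before pressing.

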